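# Make room for the honey in the jam rack

## Task

The honey jar belongs in the red jam rack, directly next to the red jar, on the red jar's side that faces the white card stand. Nudge the jars along the rack to open a gap there, without lifting any of them out, and then set the honey jar down in it so that all five jars stand upright on the rack's floor. Tip nothing over, and leave the glass tumbler and the white bowl where they are.

Things in the scene. Friction and masses are not known exactly. Their poses are not given: they have to be found in the camera images.
- rack: Low trough fixed to the counter: red walls 6 mm thick, 22 mm high, dark wooden floor 6 mm thick. Outside 68 (its x) by 268 mm (its y), inside 56 by 256 mm. Origin: centre of underside; z up. A row of four jars, about 1 mm apart, stands along its y, 20 to 40 mm free at each end: jars on both sides of the wanted gap may need sliding outwards; fully apart they leave about 60 mm.
- honey_jar: Closed square jar, amber with golden lid, on the counter between robot and rack. Body 48 x 48 mm, 66 mm high, edges rounded 4 mm; neck to 74 mm; round lid 38 mm diameter, 74 to 90 mm up. 0.15 to 0.3 kg. Slides upright when gripped or pushed low on the body, just above the rack's walls; leans if dragged by the lid. Origin: centre of underside; x and y square to the faces, z up.
- red_jar: Red jar with red lid, always one of the two middle jars of the row. Size and shape as honey_jar.
- purple_jar: Dark purple jar with purple lid, at one end of the row. Size and shape as honey_jar.
- brown_jar: Dark brown jar with brown lid, one of the two middle jars of the row. Size and shape as honey_jar.
- green_jar: Green jar with green lid, at one end of the row. Size and shape as honey_jar.
- card_stand: White blank card, 60 x 40 mm, on a thin steel stalk with a round foot of 44 mm diameter, 105 mm high, fixed to the counter about 45 mm beyond one end of the rack (either end). Origin: centre of the foot's underside.
- spoon_pot: Steel pot of 50 mm diameter with spoon handles, 105 mm high in all, fixed beyond the rack's other end. Origin: centre of the underside.
- tumbler: Loose glass tumbler, 68 mm diameter, 85 mm high, off to the robot's right. Origin: centre of the underside.
- bowl: Loose white bowl, 110 mm diameter, 50 mm high, off to the robot's left. Origin: centre of the underside.

How it is judged:
By the outcome, as a careful person would: the job done as asked, in the order asked, and still so for the second after the job is handed in, with the robot touching nothing.
It also fails if it takes over 61 s, if anything falls off the work surface, if the arm or the gripper's body presses on something with over 40 N, if the wrist force passes 120 N, or if a joint passes its speed limit or range.

## Robot

A 6-joint arm with a two-finger parallel gripper is mounted at the origin on the work surface. World frame = base frame: x ahead of the robot, y to its left, z up, the work surface at z = 0. Lengths are in m, angles in rad, forces in N, time in s.
With the tool pointing down it reaches from about 0.35 to 0.775 m from the base axis. Payload 7.3 kg.
Tool frame: the origin (TCP) lies at the very end of the fingers, on their centre line; the grasp point (between the pads) lies 19 mm behind it; z points along the fingers, y is the line along which they close (so a half turn about z gives the same grasp; the last joint's range is limited). The gripper opens to 92 mm and grips with 3 to 60 N. Pads are 19 mm wide; open, the fingers measure 130 mm over their backs; the gripper's body (75 mm by 190 mm) begins 47 mm behind the grasp point.
Start: joints at [-0.146, 0.342, 1.524, -0, 1.275, -0.146], TCP at [0.525, 0, 0.201] pointing down, gripper open.
Joint ranges: [-2.53, 2.53], [-0.77, 2.02], [0.04, 2.7], [-1, 4.14], [0.28, 2.66], [-3.11, 3.11]. Speed limits (rad/s): [2.57, 2.57, 3.14, 3.14, 3.14, 3.14].

## Interface

Orientations are given as [roll, pitch, yaw] about the fixed x, y, z axes, in that order (R = Rz(yaw) Ry(pitch) Rx(roll)).
In Python, from cell import * gives the robot as it stands.
- The arm moves only by the tool step_arm, never from a script. Its argument "commands" is a list of rows, each a list of 7 numbers: the opening, from 0 (shut) to 1 (fully open), then the shift along the world's x, y, z in cm, then the turn, a rotation vector about the world's x, y, z in rad. A call has 1 to 5 rows; each row is the pose to reach, as a shift and turn from the pose commanded when the call began; what a row does not reach only later rows make up. A row lasts 1/12 s, in which the tool goes at most 41.7 mm and 7.16 degrees, less where a joint would pass 70% of its speed; a pose out of reach is approached as far as the arm can. A call with a gripper value outside its range is refused whole. The fingers move at their own pace and stop on an object; "grip_force" is the grip in N (left out, the last holds). Time passes only in rows, so rows that repeat a pose let the fingers close. It gives the time, the measured TCP pose, the force, the opening and the grip force at its end, in the units of the state.
- observe(): the state, without advancing time (a new reading comes with each control period).
- read_camera(name): name is "scene" or "side" or "wrist"; returns the picture (420x560x3 uint8, red, green, blue); there is no depth.
- camera_model(name): a dict with "vfov" (degrees; the focal length in pixels is half the picture's height over the tangent of half this angle, whatever the lens; pixels are square), "cx", "cy" (the principal point, pixels), "k1" (the pictures are not rectified: a ray, as slopes to the right and down, at radius r is drawn at 1 + k1 r^2 times it, then the intrinsics apply), "world_to_cam" (4x4, takes a point from world to camera coordinates). Camera axes: x right, y up, looking along -z (the intrinsics and any distortion apply to the point x, -y, -z); pixel columns grow to the right and rows downward; lengths in m; the calibration is good to about 2 mm. A picture is of the moment at which its call begins: read the wrist's pose just before it. camera_model takes no time and is no camera call; for the wrist camera it gives the pose at the moment of the call.
- hand_in(): hands the job in; it is judged then, once.
The state is a dict: "time": time; "qpos": joint angles; "qvel": joint speeds; "joint_efforts": joint torques, N m; "tool_pos": TCP position; "tool_rot": TCP orientation; "contact_force": force on the tool from outside, world axes, zero at the start; "torque": the same for the moment, N m; "opening": finger opening in m; "grip_force": force on a finger pad.
Only numpy, scipy, OpenCV 4.12 (cv2) and the standard library are available. Lean on these libraries where they do the work, as an engineer would, in place of code of your own. Each camera call takes 0.05 s, during which the arm holds its last target. There are 200 camera calls.

## Working session

There is one attempt and no reset: what is moved stays moved. The work goes in short steps, Python scripts to look and compute and a tool call to move; the robot and the scene stay as the last step left them, time stands still between calls to the robot, and variables do not carry over. Pictures are saved under pics/ and viewed, at most 10 in all, crops included, and the job is handed in when it is done.

Besides the shell and the picture viewer there is one more tool, called after ">>>" by a JSON object that holds its "api" and its "payload", one argument or row to a line. step_arm: Moves the arm, as the interface text tells. Its arguments: {"type":"object","properties":{"commands":{"type":"array"},"grip_force":{"type":"number"}},"required":["commands"]}

```bash
mkdir -p pics; ls; python3 - <<'E'
from cell import *
import cv2
for n in ("scene","side"):
    im=read_camera(n); cv2.imwrite(f"pics/{n}0.png",im[:,:,::-1])
    m=camera_model(n); print(n,m)
s=observe();print(s['time'],s['tool_pos'],s['tool_rot'],s['contact_force'])
E
```

```text
pics
scene {'vfov': 52.89794369841693, 'cx': 279.5871346988317, 'cy': 212.97787597804307, 'k1': -0.02666629899032566, 'world_to_cam': array([[-0.61479339,  0.78836165,  0.02269349,  0.33421725],
       [-0.49297072, -0.40657868,  0.76920325,  0.2281755 ],
       [ 0.61563703,  0.46171385,  0.6386011 , -1.58279215],
       [ 0.        ,  0.        ,  0.        ,  1.        ]])}
side {'vfov': 57.095456436114546, 'cx': 283.7374844523965, 'cy': 211.3067216402744, 'k1': -0.036284929965484214, 'world_to_cam': array([[ 0.92892225, -0.36990045, -0.0166467 , -0.52593083],
       [ 0.29290287,  0.70656993,  0.6441792 , -0.19818228],
       [-0.22652012, -0.60326825,  0.76469344, -0.88508309],
       [ 0.        ,  0.        ,  0.        ,  1.        ]])}
0.1 [5.24622100e-01 6.65526313e-05 2.00834075e-01] [-3.14030083e+00 -1.91673840e-04  1.57076656e+00] [-0.12880384 -0.66528442 -0.09669436]
```

View pics/scene0.png

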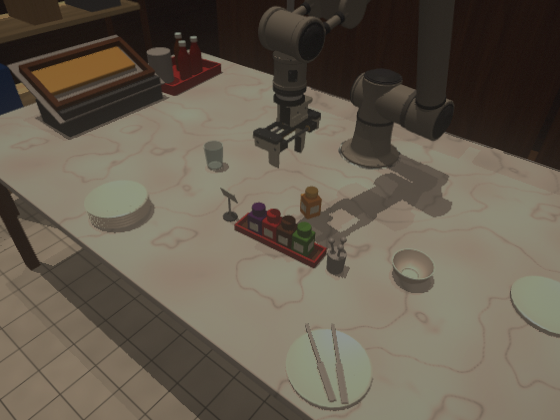

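View pics/side0.png

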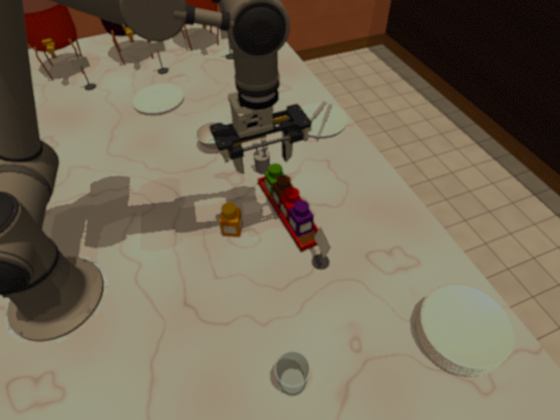

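The card stand is at the purple end of the row, so the gap belongs between purple and red. In the scene view purple is at (258,212), red (272,217), brown (289,225), green (304,230) and honey (311,200). Next I'll look through the wrist camera.

```bash
cat > h.py <<'E'
from cell import *
import cv2, numpy as np
def K(m): 
    f=210/np.tan(np.radians(m['vfov']/2)); return f
def ray(m,u,v):
    f=K(m); d=np.array([(u-m['cx'])/f,(v-m['cy'])/f]); p=d.copy()
    for _ in range(20): p=d/(1+m['k1']*(p@p))
    T=m['world_to_cam']; R=T[:3,:3]; return -R.T@T[:3,3], R.T@np.array([p[0],-p[1],-1])
def onz(m,u,v,z):
    o,d=ray(m,u,v); return o+d*(z-o[2])/d[2]
def proj(m,P):
    c=m['world_to_cam']@np.append(P,1); p=np.array([c[0],-c[1]])/-c[2]; p=p*(1+m['k1']*(p@p)); return p*K(m)+[m['cx'],m['cy']]
E
python3 - <<'E'
from h import *
a=read_camera("scene")[150:290,190:370]; b=read_camera("side")[140:280,190:370]
w=np.hstack([cv2.resize(x,None,fx=2.2,fy=3 if 0 else 2.2,interpolation=cv2.INTER_CUBIC) for x in (a,b)])
cv2.imwrite("pics/c1.png",w[:,:,::-1])
m=camera_model("wrist");im=read_camera("wrist");cv2.imwrite("pics/w1.png",im[:,:,::-1]);print(m)
E
```

```text
{'vfov': 58.96692722104402, 'cx': 281.2586631398368, 'cy': 207.61823751657863, 'k1': -0.07256292371973444, 'world_to_cam': array([[ 9.99998895e-01, -6.27164448e-04, -1.34781297e-03,
        -5.24379255e-01],
       [ 2.48772882e-04,  9.64465148e-01, -2.64209986e-01,
         3.16037824e-02],
       [ 1.46562174e-03,  2.64209358e-01,  9.64464238e-01,
        -3.89385128e-01],
       [ 0.00000000e+00,  0.00000000e+00,  0.00000000e+00,
         1.00000000e+00]])}
```

View pics/w1.png

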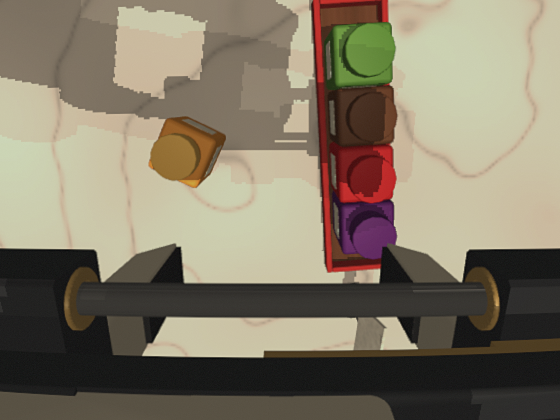

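The wrist view has the lid centres near green (370,49), brown (372,116), red (371,178), purple (374,238) and honey (176,157). The rack's near end is at about row 268.

```bash
python3 - <<'E'
from h import *
m=camera_model("wrist");im=cv2.imread("pics/w1.png")
g=cv2.cvtColor(im,cv2.COLOR_BGR2GRAY)
f=K(m)
for ch in range(3):
  c=cv2.HoughCircles(im[:,:,ch],cv2.HOUGH_GRADIENT,1,30,param1=60,param2=14,minRadius=20,maxRadius=30)
  for u,v,r in sorted(c[0].tolist(),key=lambda t:t[1]):
    if v<260: print(ch,round(u),round(v),round(r,1),onz(m,u,v,.096 if u>300 else .09)[:2].round(4))
hsv=cv2.cvtColor(im,cv2.COLOR_BGR2HSV)
# red walls
red=(((hsv[...,0]<6)|(hsv[...,0]>174))&(hsv[...,1]>170)&(hsv[...,2]>90)).astype(np.uint8)
for v in (10,60,100,150,200,240,255):
    u=np.where(red[v,300:420])[0]+300; print(v,u.min(),u.max(),onz(m,u.min(),v,.028)[:2].round(4))
for u in (340,360,380):
    v=np.where(red[240:290,u])[0]+240; print(u,v.min(),v.max(),onz(m,u,v.max(),.028)[:2].round(4),onz(m,u,v.max(),0.0)[:2].round(4))
# honey body top face & label
hm=cv2.inRange(hsv,(8,120,40),(24,255,255))[:,:250]; hm[230:]=0
cs,_=cv2.findContours(hm,0,2);c=max(cs,key=cv2.contourArea);p=cv2.approxPolyDP(c,5,True)[:,0]
for q in p: print(q,onz(m,*q,.066)[:2].round(4),onz(m,*q,.0)[:2].round(4))
x=cv2.resize(im[100:270,130:410],None,fx=2.8,fy=2.8,interpolation=cv2.INTER_CUBIC);cv2.imwrite("pics/w1c.png",x)
E
```

```text
0 368 48 27.1 [0.5875 0.1143]
0 372 118 23.8 [0.5938 0.0642]
0 470 148 29.3 [0.6722 0.0414]
0 172 158 23.4 [0.4373 0.0331]
0 370 178 23.8 [0.5941 0.0179]
0 232 180 22.4 [0.4846 0.0143]
0 372 234 23.6 [ 0.5996 -0.0296]
1 554 38 27.1 [0.7297 0.1261]
1 368 48 28.3 [0.5876 0.1136]
1 374 120 29.4 [0.5947 0.0619]
1 172 158 22.8 [0.4381 0.0331]
1 370 178 24.9 [0.5949 0.0179]
1 224 186 27.1 [0.4788 0.0102]
1 376 240 23.6 [ 0.6033 -0.0348]
2 366 48 27.2 [0.5861 0.1136]
2 372 116 23.9 [0.5938 0.0649]
2 472 150 26.0 [0.674  0.0406]
2 176 156 24.6 [0.4406 0.0347]
2 374 182 23.9 [0.5975 0.0147]
2 376 240 23.9 [ 0.6024 -0.0348]
10 314 386 [0.5535 0.1555]
60 316 322 [0.556  0.1131]
100 319 323 [0.5595 0.0779]
150 322 392 [0.5634 0.0317]
200 323 382 [ 0.5657 -0.0175]
240 325 330 [ 0.569  -0.0595]
255 326 331 [ 0.5706 -0.0759]
340 267 270 [ 0.5858 -0.0928] [ 0.5906 -0.1058]
360 265 269 [ 0.6067 -0.0918] [ 0.6131 -0.1047]
380 264 267 [ 0.6276 -0.0896] [ 0.6357 -0.1024]
[168 118] [0.4295 0.0632] [0.4096 0.0614]
[149 166] [0.4097 0.0226] [0.3858 0.0124]
[195 187] [0.449  0.0039] [ 0.4332 -0.0103]
[211 171] [0.4638 0.018 ] [0.451  0.0068]
[225 136] [0.4771 0.0479] [0.4671 0.0429]
[185 116] [0.444  0.0647] [0.4272 0.0632]
```

View pics/w1c.png

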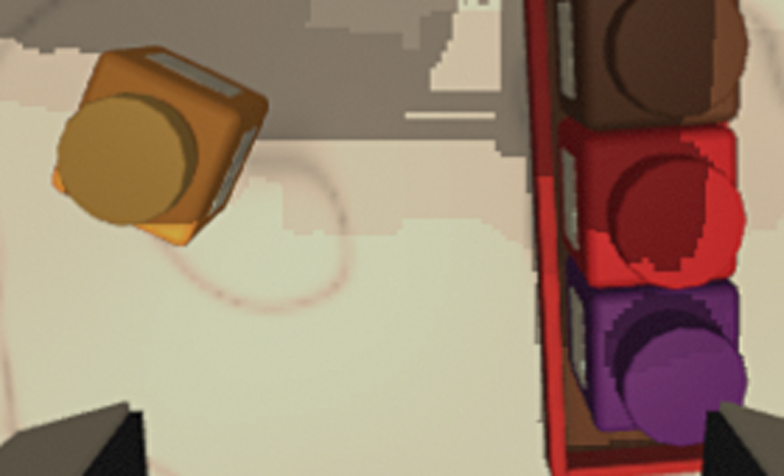

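Rack yaw is about +0.076 rad, and the jar spacing and end gaps are consistent with the description. The plan is to grip purple across the rack and slide it towards the card. Then I'll grip red and slide red, brown and green towards the pot.

>>> {"api": "step_arm", "payload": {
  "commands": [
    [1,3.9,-1.8,-1,0,0,0.038],
    [1,7.75,-3.5,-3,0,0,0.076],
    [1,7.75,-3.5,-6,0,0,0.076],
    [1,7.75,-3.5,-8,0,0,0.076],
    [1,7.75,-3.5,-8,0,0,0.076]
  ],
  "grip_force": 15
}}

```text
time: 0.67
tool_pos: [0.5998, -0.0349, 0.116]
tool_rot: [-3.132, -0.003, 1.646]
contact_force: [-0.6, 0.5, -0.3]
opening: 0.0917
grip_force: 0.0
```

>>> {"api": "step_arm", "payload": {
  "commands": [
    [1,0,0,-3,0,0,0],
    [1,0,0,-6,0,0,0],
    [1,0,0,-8,0,0,0],
    [1,0,0,-8,0,0,0],
    [1,0,0,-8,0,0,0]
  ]
}}

```text
time: 1.08
tool_pos: [0.6025, -0.0348, 0.0422]
tool_rot: [-3.141, -0.0, 1.647]
contact_force: [0.4, -0.5, 0.8]
opening: 0.0918
grip_force: 0.0
```

>>> {"api": "step_arm", "payload": {
  "commands": [
    [0.4,0,0,0,0,0,0],
    [0.4,0,0,0,0,0,0],
    [0.4,0,0,0,0,0,0],
    [0.4,0,0,0,0,0,0],
    [0.4,0,0,0,0,0,0]
  ]
}}

```text
time: 1.5
tool_pos: [0.6029, -0.035, 0.0423]
tool_rot: [3.14, 0.0, 1.647]
contact_force: [-0.1, 0.6, -1.2]
opening: 0.063
grip_force: 0.0
```

>>> {"api": "step_arm", "payload": {
  "commands": [
    [0.4,0,0,-0.6,0,0,0],
    [0,0,0,-0.6,0,0,0],
    [0,0,0,-0.6,0,0,0],
    [0,0,0,-0.6,0,0,0],
    [0,0,0,-0.6,0,0,0]
  ]
}}

```text
time: 1.92
tool_pos: [0.6021, -0.0349, 0.0349]
tool_rot: [-3.141, -0.0, 1.647]
contact_force: [-0.2, 0.5, -2.3]
opening: 0.0479
grip_force: 15.0
```

>>> {"api": "step_arm", "payload": {
  "commands": [
    [0,0.04,-0.5,0,0,0,0],
    [0,0.08,-1.0,0,0,0,0],
    [0,0.11,-1.5,0,0,0,0],
    [0,0.15,-2.0,0,0,0,0],
    [0,0.17,-2.2,0,0,0,0]
  ]
}}

```text
time: 2.33
tool_pos: [0.6043, -0.0582, 0.0355]
tool_rot: [3.141, 0.0, 1.646]
contact_force: [1.2, -0.4, -2.8]
opening: 0.0478
grip_force: 15.0
```

>>> {"api": "step_arm", "payload": {
  "commands": [
    [0,0.01,-0.1,0,0,0,0],
    [0,0.01,-0.2,0,0,0,0],
    [0,0.02,-0.3,0,0,0,0],
    [0,0.02,-0.3,0,0,0,0]
  ]
}}

```text
time: 2.67
tool_pos: [0.6044, -0.06, 0.0354]
tool_rot: [3.142, 0.0, 1.647]
contact_force: [-0.2, 0.1, -2.8]
opening: 0.048
grip_force: 15.0
```

>>> {"api": "step_arm", "payload": {
  "commands": [
    [0,0.01,-0.1,0,0,0,0],
    [0,0.01,-0.2,0,0,0,0],
    [0,0.01,-0.2,0,0,0,0]
  ]
}}

```text
time: 2.92
tool_pos: [0.6045, -0.0621, 0.0354]
tool_rot: [3.142, 0.0, 1.647]
contact_force: [0.4, -0.1, -2.8]
opening: 0.0473
grip_force: 15.0
```

>>> {"api": "step_arm", "payload": {
  "commands": [
    [0.8,0,0,0,0,0,0],
    [0.8,0,0,0,0,0,0],
    [0.8,0,0,0,0,0,0],
    [0.8,0,0,4,0,0,0],
    [0.8,0,0,8,0,0,0]
  ]
}}

```text
time: 3.33
tool_pos: [0.6027, -0.0615, 0.1142]
tool_rot: [-3.136, -0.002, 1.647]
contact_force: [0.7, -0.5, 1.0]
opening: 0.0724
grip_force: 0.0
```

>>> {"api": "step_arm", "payload": {
  "commands": [
    [0.8,-0.3,3.9,0,0,0,0],
    [0.8,-0.6,7.75,0,0,0,0],
    [0.8,-0.6,7.75,-3,0,0,0],
    [0.8,-0.6,7.75,-6,0,0,0],
    [0.8,-0.6,7.75,-8,0,0,0]
  ]
}}

```text
time: 3.75
tool_pos: [0.5977, 0.0166, 0.0339]
tool_rot: [-3.141, -0.0, 1.649]
contact_force: [-1.1, -0.9, -1.1]
opening: 0.0732
grip_force: 0.0
```

>>> {"api": "step_arm", "payload": {
  "commands": [
    [0.2,0,0,0,0,0,0],
    [0,0,0,0,0,0,0],
    [0,0,0,0,0,0,0],
    [0,0,0,0,0,0,0],
    [0,0,0,0,0,0,0]
  ],
  "grip_force": 20
}}

```text
time: 4.17
tool_pos: [0.5993, 0.0152, 0.0372]
tool_rot: [3.139, 0.001, 1.647]
contact_force: [-2.6, -0.2, 4.4]
opening: 0.0476
grip_force: 20.0
```

>>> {"api": "step_arm", "payload": {
  "commands": [
    [0,-0.04,0.5,0,0,0,0],
    [0,-0.08,1.0,0,0,0,0],
    [0,-0.11,1.5,0,0,0,0],
    [0,-0.15,2.0,0,0,0,0],
    [0,-0.19,2.5,0,0,0,0]
  ]
}}

```text
time: 4.58
tool_pos: [0.598, 0.0393, 0.0372]
tool_rot: [3.138, 0.003, 1.647]
contact_force: [-0.0, -8.7, 5.0]
opening: 0.0478
grip_force: 20.0
```

>>> {"api": "step_arm", "payload": {
  "commands": [
    [0,-0.01,0.1,0,0,0,0],
    [0,-0.02,0.2,0,0,0,0],
    [0,-0.02,0.3,0,0,0,0],
    [0,-0.02,0.3,0,0,0,0]
  ]
}}

```text
time: 4.92
tool_pos: [0.5977, 0.0425, 0.037]
tool_rot: [3.138, 0.002, 1.647]
contact_force: [-0.1, -5.0, 5.7]
opening: 0.0482
grip_force: 20.0
```

>>> {"api": "step_arm", "payload": {
  "commands": [
    [0,-0.01,0.1,0,0,0,0],
    [0,-0.02,0.2,0,0,0,0],
    [0,-0.02,0.2,0,0,0,0],
    [0,-0.02,0.2,0,0,0,0]
  ]
}}

```text
time: 5.25
tool_pos: [0.5976, 0.0444, 0.0371]
tool_rot: [3.138, 0.002, 1.647]
contact_force: [-0.7, -6.2, 5.5]
opening: 0.0477
grip_force: 20.0
```

>>> {"api": "step_arm", "payload": {
  "commands": [
    [1,0,0,0,0,0,0],
    [1,0,0,0,0,0,0],
    [1,0,0,0,0,0,0],
    [1,0,0,4,0,0,0],
    [1,0,0,8,0,0,0]
  ]
}}

```text
time: 5.67
tool_pos: [0.5941, 0.046, 0.1137]
tool_rot: [-3.135, -0.001, 1.647]
contact_force: [1.4, 0.4, -0.1]
opening: 0.0767
grip_force: 0.0
```

>>> {"api": "step_arm", "payload": {
  "commands": [
    [1,-3,-1.5,3,0,0,0],
    [1,-6,-3,6,0,0,0],
    [1,-7,-4.5,8,0,0,0],
    [1,-7,-4.5,8,0,0,0],
    [1,-7,-4.5,8,0,0,0]
  ]
}}

```text
time: 6.08
tool_pos: [0.5266, 0.0002, 0.1972]
tool_rot: [3.138, 0.0, 1.646]
contact_force: [-0.5, -0.2, 0.3]
opening: 0.0917
grip_force: 0.0
```

```bash
python3 - <<'E'
from h import *
s=observe();print(s['tool_pos'],s['contact_force'])
m=camera_model("wrist");im=read_camera("wrist")[:,:,::-1].copy();cv2.imwrite("pics/w2.png",im)
for ch in range(3):
  c=cv2.HoughCircles(np.ascontiguousarray(im[:,:,ch]),cv2.HOUGH_GRADIENT,1,30,param1=60,param2=14,minRadius=20,maxRadius=30)
  for u,v,r in sorted(c[0].tolist(),key=lambda t:t[1]):
    if v<260: print(ch,round(u),round(v),round(r,1),onz(m,u,v,.096 if u>300 else .09)[:2].round(4))
E
```

```text
[5.26579350e-01 1.67959245e-04 1.97170990e-01] [-0.46477938 -0.23160668  0.25155923]
0 382 24 29.4 [0.5885 0.1347]
0 380 88 25.0 [0.5927 0.0905]
0 170 150 23.5 [0.4378 0.0335]
0 376 152 23.5 [0.596  0.0435]
0 468 162 29.4 [0.6706 0.0418]
0 224 182 26.1 [0.4802 0.0102]
1 382 20 26.0 [0.5888 0.1381]
1 558 58 22.1 [0.7272 0.1262]
1 380 88 25.0 [0.5926 0.0913]
1 172 150 22.5 [0.4386 0.0327]
1 378 150 29.3 [0.5973 0.0451]
1 468 164 28.2 [0.6708 0.041 ]
1 222 180 29.4 [0.4793 0.0126]
1 426 190 27.1 [0.6399 0.0177]
2 380 18 27.1 [0.5872 0.1393]
2 376 86 27.2 [0.5903 0.0918]
2 170 150 23.2 [0.4378 0.0335]
2 372 152 24.9 [0.5936 0.044 ]
```

View pics/w2.png

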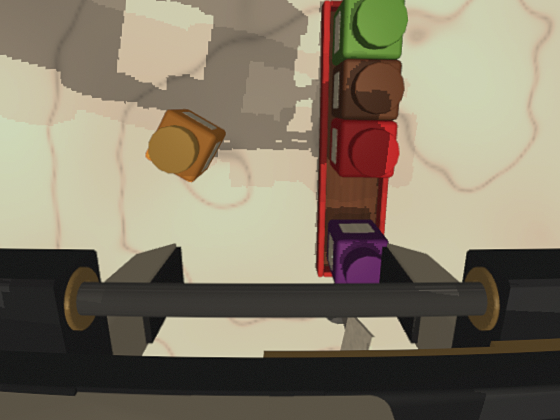

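The gap between red (y 0.044) and purple (y -0.062) is about 58 mm, with all four jars upright in the rack. Next is the honey jar at (0.4385, 0.0335), turned -25.5°.

>>> {"api": "step_arm", "payload": {
  "commands": [
    [1,-3,1.2,0,0,0,-0.11],
    [1,-6,2.4,0,0,0,-0.22],
    [1,-8.8,3.3,-1,0,0,-0.33],
    [1,-8.8,3.3,-3,0,0,-0.44],
    [1,-8.8,3.3,-5,0,0,-0.52]
  ]
}}

```text
time: 6.55
tool_pos: [0.4372, 0.0348, 0.1442]
tool_rot: [-3.141, -0.0, 1.123]
contact_force: [0.4, 0.3, -0.8]
opening: 0.0916
grip_force: 0.0
```

>>> {"api": "step_arm", "payload": {
  "commands": [
    [1,0,0,-2,0,0,0],
    [1,0,0,-5,0,0,0],
    [1,0,0,-8,0,0,0],
    [1,0,0,-11.2,0,0,0],
    [1,0,0,-11.2,0,0,0]
  ]
}}

```text
time: 6.97
tool_pos: [0.4336, 0.0346, 0.0277]
tool_rot: [-3.13, 0.004, 1.127]
contact_force: [-1.1, 0.2, 0.1]
opening: 0.092
grip_force: 0.0
```

>>> {"api": "step_arm", "payload": {
  "commands": [
    [0.4,0,0,-11.2,0,0,0],
    [0.4,0,0,0,0,0,0],
    [0.4,0,0,0,0,0,0]
  ]
}}

```text
time: 7.22
tool_pos: [0.4346, 0.0344, 0.0258]
tool_rot: [-3.12, 0.007, 1.127]
contact_force: [1.7, 0.3, 2.2]
opening: 0.0766
grip_force: 0.0
```

My last call had a stray -11.2 in its first row. I'll let the arm settle and check it.

>>> {"api": "step_arm", "payload": {
  "commands": [
    [0.6,0,0,0,0,0,0],
    [0.6,0,0,0,0,0,0],
    [0.6,0,0,0,0,0,0]
  ]
}}

```text
time: 7.47
tool_pos: [0.44, 0.0335, 0.0371]
tool_rot: [3.133, -0.003, 1.127]
contact_force: [0.5, -0.3, 0.4]
opening: 0.0574
grip_force: 0.0
```

```bash
python3 - <<'E'
from h import *
s=observe();print(s['tool_pos'],s['tool_rot'],s['contact_force'],s['opening'])
cv2.imwrite("pics/w3.png",np.hstack([cv2.resize(read_camera("side")[140:290,170:370],(400,300)),cv2.resize(read_camera("scene")[130:280,200:400],(400,300))])[:,:,::-1])
E
```

```text
[0.43997732 0.03354132 0.03713352] [ 3.13327834e+00 -2.97887414e-03  1.12716645e+00] [ 0.53459155 -0.34173812  0.44909873] 0.05737478058576101
```

View pics/w3.png

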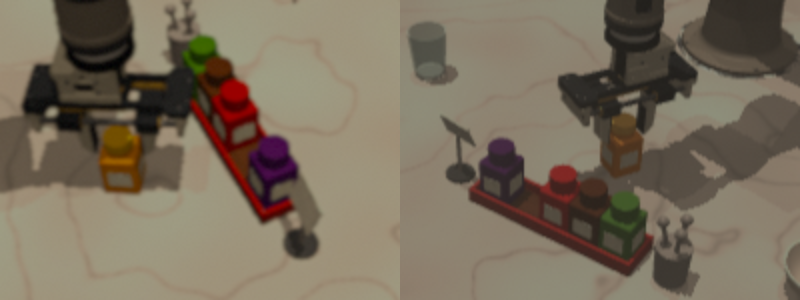

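```bash
python3 - <<'E'
from h import *
for n,o,k in(("side",(170,140),0),("scene",(200,130),400)):
    m=camera_model(n)
    for P in([.44,.0335,.037],[.44,.0335,.103],[.4385,.0335,0.0],[.4385,.0335,.09]):
        u=proj(m,np.array(P)); print(n,P,((u-o)*2+[k,0]).round())
w=camera_model("wrist");im=read_camera("wrist");cv2.imwrite("pics/w4.png",im[:,:,::-1])
s=observe();print(s['tool_pos'],s['qpos'])
E
```

```text
side [0.44, 0.0335, 0.037] [125. 160.]
side [0.44, 0.0335, 0.103] [118. 125.]
side [0.4385, 0.0335, 0.0] [127. 178.]
side [0.4385, 0.0335, 0.09] [118. 133.]
scene [0.44, 0.0335, 0.037] [619. 149.]
scene [0.44, 0.0335, 0.103] [623. 113.]
scene [0.4385, 0.0335, 0.0] [618. 167.]
scene [0.4385, 0.0335, 0.09] [623. 120.]
[0.43937415 0.03346085 0.03652614] [-9.82295685e-02  4.12772745e-01  1.96664674e+00 -4.37432589e-05
  7.55081014e-01  3.45722260e-01]
```

View pics/w4.png

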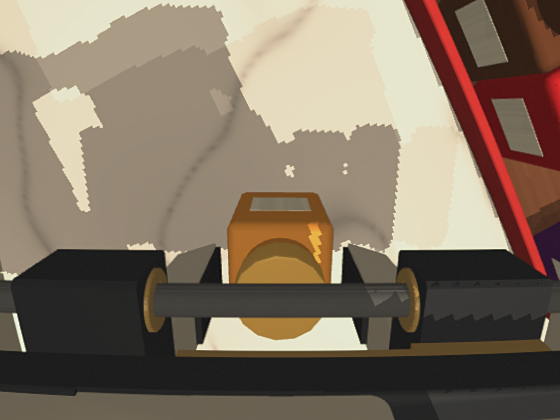

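The wrist view has the jar square and centred between the pads, with its lid at about (282,290). It hasn't been disturbed, so I'll close and lift.

>>> {"api": "step_arm", "payload": {
  "commands": [
    [0,0,0,0,0,0,0],
    [0,0,0,0,0,0,0],
    [0,0,0,0,0,0,0],
    [0,0,0,0,0,0,0]
  ],
  "grip_force": 25
}}

```text
time: 7.95
tool_pos: [0.4388, 0.0335, 0.035]
tool_rot: [3.139, -0.001, 1.127]
contact_force: [-2.9, 0.5, 14.2]
opening: 0.0475
grip_force: 25.0
```

>>> {"api": "step_arm", "payload": {
  "commands": [
    [0,0,0,1.5,0,0,0],
    [0,0,0,4,0,0,0],
    [0,0,0,7,0,0,0],
    [0,0,0,10,0,0,0.1],
    [0,0,0,12,0,0,0.2]
  ]
}}

```text
time: 8.37
tool_pos: [0.4386, 0.0335, 0.1561]
tool_rot: [3.139, -0.0, 1.331]
contact_force: [0.3, 0.0, -2.4]
opening: 0.0475
grip_force: 25.0
```

>>> {"api": "step_arm", "payload": {
  "commands": [
    [0,3,-0.8,0,0,0,0.08],
    [0,6.5,-1.7,0,0,0,0.16],
    [0,10,-2.6,0,0,0,0.24],
    [0,13.5,-3.5,0,0,0,0.318],
    [0,16.2,-4.2,0,0,0,0.318]
  ]
}}

```text
time: 8.78
tool_pos: [0.6021, -0.0093, 0.1532]
tool_rot: [3.141, 0.0, 1.649]
contact_force: [0.1, -0.0, -2.4]
opening: 0.0475
grip_force: 25.0
```

>>> {"api": "step_arm", "payload": {
  "commands": [
    [0,0,0,0,0,0,0],
    [0,0,0,0,0,0,0],
    [0,0,0,0,0,0,0]
  ]
}}

```text
time: 9.03
tool_pos: [0.599, -0.0083, 0.1527]
tool_rot: [-3.139, -0.001, 1.644]
contact_force: [0.1, -0.8, -2.7]
opening: 0.0477
grip_force: 25.0
```

```bash
python3 - <<'E'
from h import *
s=observe();print(s['tool_pos'],s['tool_rot'])
cv2.imwrite("pics/w5.png",np.hstack([cv2.resize(read_camera("side")[140:290,200:400],(400,300)),cv2.resize(read_camera("wrist"),(400,300))])[:,:,::-1])
E
```

```text
[ 0.59900827 -0.00825628  0.15272546] [-3.13943006e+00 -6.17823247e-04  1.64448336e+00]
```

View pics/w5.png

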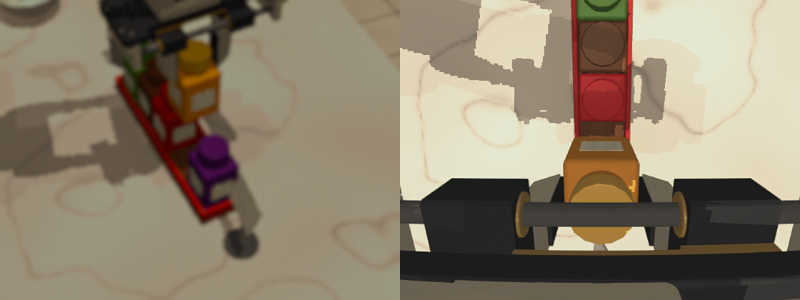

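>>> {"api": "step_arm", "payload": {
  "commands": [
    [0,0,0,-2,0,0,0],
    [0,0,0,-4,0,0,0],
    [0,0,0,-6,0,0,0],
    [0,0,0,-8,0,0,0],
    [0,0,0,-8,0,0,0]
  ]
}}

```text
time: 9.55
tool_pos: [0.5967, -0.0078, 0.07]
tool_rot: [-3.134, -0.002, 1.645]
contact_force: [-1.2, -0.8, -3.5]
opening: 0.0477
grip_force: 25.0
```

>>> {"api": "step_arm", "payload": {
  "commands": [
    [0,0,0,-0.5,0,0,0],
    [0,0,0,-1,0,0,0],
    [0,0,0,-1.5,0,0,0],
    [0,0,0,-1.5,0,0,0]
  ]
}}

```text
time: 9.88
tool_pos: [0.6001, -0.0084, 0.0584]
tool_rot: [3.142, -0.0, 1.645]
contact_force: [-0.3, 0.0, -2.4]
opening: 0.048
grip_force: 25.0
```

Inside the walls with no contact. About 17 mm to go.

>>> {"api": "step_arm", "payload": {
  "commands": [
    [0,0,0,-0.4,0,0,0],
    [0,0,0,-0.8,0,0,0],
    [0,0,0,-1.2,0,0,0],
    [0,0,0,-1.4,0,0,0],
    [0,0,0,-1.4,0,0,0]
  ]
}}

```text
time: 10.3
tool_pos: [0.5998, -0.0084, 0.0437]
tool_rot: [-3.14, -0.0, 1.645]
contact_force: [0.2, -1.2, -2.7]
opening: 0.0472
grip_force: 25.0
```

>>> {"api": "step_arm", "payload": {
  "commands": [
    [0,0,0,-0.1,0,0,0],
    [0,0,0,-0.2,0,0,0],
    [0,0,0,-0.2,0,0,0]
  ]
}}

```text
time: 10.55
tool_pos: [0.6002, -0.0085, 0.0424]
tool_rot: [3.142, -0.0, 1.645]
contact_force: [-0.1, 0.1, -2.6]
opening: 0.0477
grip_force: 25.0
```

>>> {"api": "step_arm", "payload": {
  "commands": [
    [0,0,0,-0.1,0,0,0],
    [0,0,0,-0.1,0,0,0],
    [0,0,0,-0.15,0,0,0],
    [0,0,0,-0.15,0,0,0]
  ]
}}

```text
time: 10.88
tool_pos: [0.6003, -0.0085, 0.0412]
tool_rot: [3.141, 0.0, 1.645]
contact_force: [-1.6, -1.1, -0.6]
opening: 0.0476
grip_force: 25.0
```

Floor contact has begun: the weight reading fell from -2.6 to -0.6 N. I'll go slightly lower, slide 3 mm towards red, and release.

>>> {"api": "step_arm", "payload": {
  "commands": [
    [0,0,0,-0.05,0,0,0],
    [0,-0.01,0.1,-0.05,0,0,0],
    [0,-0.01,0.2,-0.05,0,0,0],
    [0,-0.02,0.3,-0.05,0,0,0],
    [0,-0.02,0.3,-0.05,0,0,0]
  ]
}}

```text
time: 11.3
tool_pos: [0.6004, -0.0057, 0.0411]
tool_rot: [3.14, 0.001, 1.645]
contact_force: [-2.3, -1.7, 7.2]
opening: 0.0476
grip_force: 25.0
```

>>> {"api": "step_arm", "payload": {
  "commands": [
    [0.8,0,0,0,0,0,0],
    [0.8,0,0,0,0,0,0],
    [0.8,0,0,0,0,0,0],
    [0.8,0,0,0,0,0,0],
    [0.8,0,0,1,0,0,0]
  ]
}}

```text
time: 11.72
tool_pos: [0.5986, -0.0052, 0.0487]
tool_rot: [-3.138, -0.001, 1.645]
contact_force: [-0.7, -0.1, -0.4]
opening: 0.0724
grip_force: 0.0
```

>>> {"api": "step_arm", "payload": {
  "commands": [
    [0.8,0,0,3,0,0,0],
    [0.8,0,0,6,0,0,0],
    [0.8,-3,0,9,0,0,0],
    [0.8,-6,-1,12,0,0,0],
    [0.8,-8,-1,15,0,0,0]
  ]
}}

```text
time: 12.13
tool_pos: [0.5178, -0.0159, 0.2016]
tool_rot: [-3.14, 0.0, 1.645]
contact_force: [0.8, -0.3, 0.1]
opening: 0.0738
grip_force: 0.0
```

```bash
python3 - <<'E'
from h import *
s=observe();print(s['tool_pos'],s['contact_force'])
cv2.imwrite("pics/w6.png",np.hstack([cv2.resize(read_camera("side")[140:290,200:400],(400,300),interpolation=2),cv2.resize(read_camera("scene")[150:290,200:387],(400,300),interpolation=2)])[:,:,::-1])
E
```

```text
[ 0.51782776 -0.01594653  0.20160306] [ 0.77524767 -0.26937761  0.107399  ]
```

View pics/w6.png

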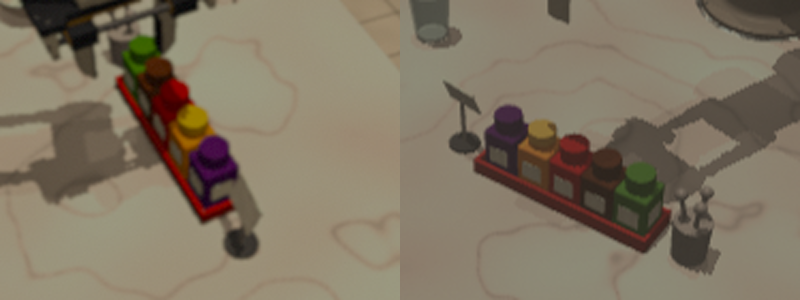

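Both views show all five jars upright and seated in the rack. The order from the card stand is purple, honey (543,135 in the right half), red, brown, green, and the gripper is clear of everything.

```bash
python3 -c "
from cell import *
print(hand_in())"
```

```text
the job is handed in; nothing more can be done
None
```

The honey jar now stands upright in the rack between the red and purple jars, on the red jar's card-stand side. The last pictures showed all five jars upright and seated, and I handed the job in at about 12 s on the robot clock.

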